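# Find the hidden release in the monitor riser and open its drawer

## Task

The clear drawer under the black monitor riser is held by a concealed catch, and its release is a flush, slightly sunken pad of the same black plastic somewhere along the inlaid panel of the riser's deck. Feel along the panel with the fingertips, press the pad home so that the drawer springs ajar, then put a fingertip behind the drawer's front and draw it out to its stop, and leave it open. Do not grip or lift anything, and leave the stapler, the bell and the cork tile where they are.

Things in the scene. Friction and masses are not known exactly. Their poses are not given: they have to be found in the camera images.
- riser: Black plastic monitor riser, fast on the cart top: 280 mm deep (its x), 500 mm wide (its y), 100 mm high. Origin at the centre of its underside; -x is its front, towards the robot, where the drawer comes out; z up. The 16 mm deck is a frame (top at 100 mm) round a flat rigid inlaid panel, 1 mm lower, that shows from x = -120 to 80 mm and y = -125 to 125 mm
- panel_line (a point): Fixed point on the panel's surface (99 mm up), 75 mm to the riser's -x of its centre; axes as the riser's. The release pad's centre lies straight along +y or -y from here, anywhere within 60 mm, differing from start to start. The pad, of the same black plastic, is 40 mm along x by 50 mm along y, its face 2 mm below the panel
- release_pad (a joint): Travel of the release pad: 0 at rest, 0.006 m fully pressed (straight down). It is sprung: it starts to give at about 3 N and is fully down at about 5 to 6 N, and comes back up when let go. The catch lets the drawer go at about 0.0036 m
- drawer (a joint): How far the clear plastic drawer is out: 0 shut, 0.130 m at its stop; it slides along the riser's -x. While it is caught it does not move. When the catch lets go a spring pushes it out to about 0.062 to 0.068 m, where it stays; from there it slides with about 1 N of friction and stays where it is left
- drawer_lip (a point): Middle of the top edge of the drawer's front, on its inner face (towards the riser's +x); moves with the drawer. 79 mm above the cart top; edge 304 mm long along y, front 7 mm thick (outer 3 mm layer 12 mm lower). Behind it the drawer is open and empty for 100 mm, floor 68 mm below the lip. Shut, the outer face is flush with the deck's front edge; at 60 mm out the clear gap to the deck is 53 mm
- stapler_center (a point): Centre (27 mm up) of a loose rose-gold stapler, 145 mm long, 36 mm wide, 55 mm high, standing on the cart top in front of the riser to one side of the drawer; its length runs along its x axis
- bell_center (a point): Centre (30 mm up) of a loose brass-look aluminium desk bell, 84 mm across, 60 mm high, standing on the cart top in front of the riser to the other side of the drawer
- cork_center (a point): Centre of a loose round cork tile, 100 mm across and 8 mm thick, lying on the riser's deck near its +y end

How it is judged:
By the outcome, as a careful person would: the job done as asked, in the order asked, and still so for the second after the job is handed in, with the robot touching nothing.
It also fails if it takes over 54 s, if anything falls off the work surface, if the arm or the gripper's body presses on something with over 40 N, if the wrist force passes 120 N, or if a joint passes its speed limit or range.

## Robot

A 7-joint arm with a two-finger parallel gripper is mounted at the origin on the work surface. World frame = base frame: x ahead of the robot, y to its left, z up, the work surface at z = 0. Lengths are in m, angles in rad, forces in N, time in s.
With the tool pointing down it reaches from about 0.4 to 0.85 m from the base axis. Payload 4.5 kg.
Tool frame: the origin (TCP) lies on the centre line of the jaws, within the pads' length; the fingertips stand ahead of it and the grasp point (between the pads) lies 6 mm ahead of it (r.tcp_to_tips is the x of the fingertips in the tool frame, in m); x points along the fingers, y is the direction in which the jaws open and shut, and the axes are right-handed (so a half turn about x gives the same grasp; the last joint's range is limited). The gripper opens to 88 mm and grips with 3 to 60 N. Pads are 18 mm wide; open, the fingers measure 123 mm over their backs; the gripper's body (75 mm by 187 mm) begins 45 mm behind the grasp point.
Start: joints at [-1.163, 0.689, -0.195, 1.565, 0.157, 0.902, -0.215], TCP at [0.228, 0.582, 0.264] pointing down, gripper open.
Joint ranges: [-3.01, 3.01], [-0.46, 2.08], [-1.47, 1.51], [0.13, 2.56], [-1, 4.14], [0.04, 2.09], [-2.66, 2.66]. Speed limits (rad/s): [2.57, 2.57, 3.14, 3.14, 3.14, 3.14, 3.14].

## Interface

Orientations are given as a unit quaternion [x, y, z, w].
In Python, from plant import r gives the robot as it stands.
- The arm moves only by the tool play_rows, never from a script. Its argument "targets" is a list of rows, each a list of 3 entries, a list of its own where there are three numbers: the turn, a rotation vector about the world's x, y, z in rad, then the shift along the world's x, y, z in units of 40 mm (1.0 is 40 mm), then the closure in counts, from 0 (fully open) to 255 (shut). A call has 1 to 5 rows; each row shifts and turns the commanded pose from where the row before left it; what a row does not reach is not made up. A row lasts 1/10 s, in which the tool goes at most 50 mm and 8.59 degrees, less where a joint would pass 70% of its speed; a pose out of reach is approached as far as the arm can. A call is refused whole if a number of a shift passes 1 or a number of a turn 0.15, either way. A call with a gripper value outside its range is refused whole. The fingers move at their own pace and stop on an object; "newtons" is the grip in N (left out, the last holds). Time passes only in rows, so rows that do not move let the fingers close. It gives the time, the measured TCP pose, the force and the opening at its end, in the units of the state.
- r.get_state(): the state, without advancing time (a new reading comes with each control period).
- r.snapshot(name): name is "scene" or "top" or "wrist"; returns a dict with "color" (400x640x3 uint8, red, green, blue), "fx", "fy", "cx", "cy" (pixels), "cam_to_world" (4x4, takes a point from camera to world coordinates). Camera axes: x right, y up, looking along -z (the intrinsics and any distortion apply to the point x, -y, -z); pixel columns grow to the right and rows downward; lengths in m; the calibration is good to about 2 mm. A picture is of the moment at which its call begins. There is no depth.
- r.finish_job(): hands the job in, once; it reports no verdict.
The state is a dict: "clock": time; "q": joint angles; "qd": joint speeds; "joint_torque": joint torques, N m; "tool_pos": TCP position; "eef_rot": TCP orientation; "contact_force": force on the tool from outside, world axes, zero at the start; "moment": the same for the moment, N m; "opening": opening from 0.0 (shut) to 1.0 (fully open).
Only numpy, scipy, OpenCV 4.12 (cv2) and the standard library are available. Lean on these libraries where they do the work, as an engineer would, in place of code of your own. Each camera call takes 0.05 s, during which the arm holds its last target.

## Working session

There is one attempt and no reset: what is moved stays moved. The work goes in short steps, Python scripts to look and compute and a tool call to move; the robot and the scene stay as the last step left them, time stands still between calls to the robot, and variables do not carry over. Pictures are saved under pics/ and viewed, and the job is handed in when it is done.

Besides the shell and the picture viewer there is one more tool, called after ">>>" as a command line: name --argument value ..., lists and objects as JSON in quotes. play_rows: Moves the arm, as the interface text tells. Its arguments: {"type":"object","properties":{"targets":{"type":"array","items":{"type":"array"}},"newtons":{"type":"number"}},"required":["targets"]}

```bash
ls; mkdir -p pics; cat > h.py <<'E'
from plant import r
import numpy as np, cv2
def snap(n,f):
    s=r.snapshot(n); cv2.imwrite('pics/'+f,cv2.cvtColor(s['color'],cv2.COLOR_RGB2BGR)); 
    np.savez('pics/'+f[:-4]+'.npz',**{k:s[k] for k in s}); return s
def ray(s,u,v,z):
    d=np.array([(u-s['cx'])/s['fx'],-(v-s['cy'])/s['fy'],-1.]); T=np.array(s['cam_to_world'])
    d=T[:3,:3]@d; o=T[:3,3]; return o+d*(z-o[2])/d[2]
def load(f): return dict(np.load('pics/'+f+'.npz'))
E
python3 - <<'E'
from h import *
s=snap('scene','s1.png'); print(s.keys(),s['fx'],s['cx'],s['cy'],s['cam_to_world'])
s=snap('top','t1.png'); print(s['fx'],s['cx'],s['cy'],s['cam_to_world'])
st=r.get_state(); print(st, r.tcp_to_tips)
E
```

```text
pics
dict_keys(['color', 'fx', 'fy', 'cx', 'cy', 'cam_to_world']) 382.5456518745994 320.97821648180064 202.086579715336 [[-0.69104278 -0.62424604  0.36438546  0.91928136]
 [ 0.72279351 -0.6005737   0.34187831  0.34283792]
 [ 0.00542414  0.49962798  0.8662231   0.88853821]
 [ 0.          0.          0.          1.        ]]
441.0947973033963 315.39503620466616 198.5920408672367 [[-0.005292    0.99389076 -0.11024137  0.50495481]
 [-0.99988813 -0.00680156 -0.01332173  0.01456612]
 [-0.01399016  0.11015853  0.99381556  0.95927073]
 [ 0.          0.          0.          1.        ]]
{'clock': 0.1, 'q': array([-1.16319307,  0.68989959, -0.19452954,  1.5661925 ,  0.15730318,
        0.90250777, -0.21507189]), 'qd': array([-0.00048247, -0.00016575, -0.00333834, -0.0020997 , -0.00016536,
        0.00042306, -0.0003012 ]), 'joint_torque': array([-3.27289439e-03, -5.28501284e+01, -1.27164915e+00, -1.53836972e+01,
       -5.26267744e-02,  1.98204376e-03,  3.81923996e-05]), 'tool_pos': array([0.22807258, 0.58135638, 0.26300344]), 'eef_rot': array([ 0.13078643,  0.69486553, -0.13192118,  0.69473276]), 'contact_force': array([ 0.11765067, -0.17918475,  0.51252712]), 'moment': array([ 0.03787293, -0.06353985, -0.02117398]), 'opening': 1.0003965503928711} 0.025
```

View pics/s1.png

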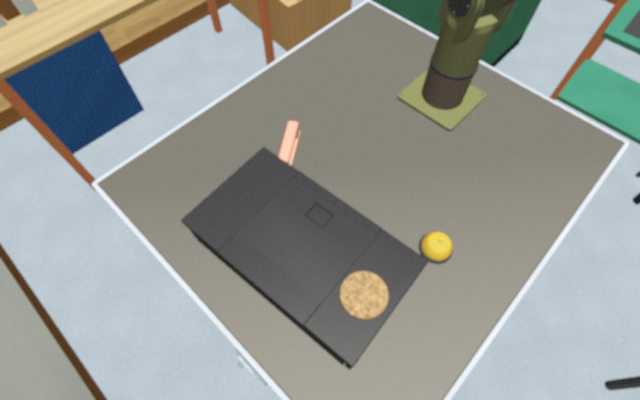

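View pics/t1.png

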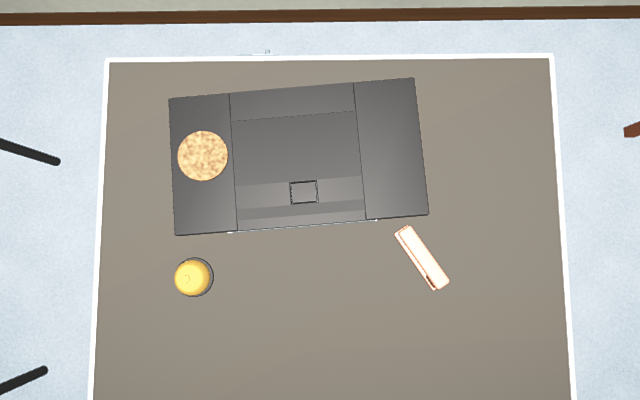

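The top view shows the riser corners near (169,98), (414,78), (428,214) and (175,235). A pad-like outline is at (304,192), the stapler at (421,258), the bell at (194,277) and the cork at (202,156). I'll enlarge it and measure.

```bash
python3 - <<'E'
from h import *
im=cv2.imread('pics/t1.png')
c=im[70:250,150:450]; c=cv2.convertScaleAbs(c,alpha=1.8); cv2.imwrite('pics/t1c.png',cv2.resize(c,(800,480),interpolation=cv2.INTER_CUBIC))
s=load('t1')
P=[ray(s,*p,.1) for p in [(169,98),(414,78),(428,214),(175,235)]]
for p in P: print(p)
print([np.linalg.norm(P[i]-P[i-1]) for i in range(4)])
c=sum(P)/4; print('c',c)
d=P[0]-P[1]+P[3]-P[2]; print('yaw', np.degrees(np.arctan2(d[1],d[0]))-90)
print('pad',ray(s,304,192,.099),'bell',ray(s,194,277,.05),'st',ray(s,421,258,.05))
im=cv2.imread('pics/s1.png')
c=im[140:370,170:470]; c=cv2.convertScaleAbs(c,alpha=2); cv2.imwrite('pics/s1c.png',cv2.resize(c,(780,598),interpolation=cv2.INTER_CUBIC))
E
```

```text
[0.80680269 0.32084234 0.1       ]
[ 0.84337513 -0.17390188  0.1       ]
[ 0.56861057 -0.19286112  0.1       ]
[0.53067817 0.30040175 0.1       ]
[np.float64(0.27688006837658624), np.float64(0.4960941349703424), np.float64(0.2754178949245976), np.float64(0.49471923879714336)]
c [0.68736664 0.06362027 0.1       ]
yaw 4.312467553704977
pad [0.61357766 0.0484378  0.099     ] bell [0.44643467 0.27550257 0.05      ] st [ 0.48259525 -0.18772925  0.05      ]
```

View pics/t1c.png

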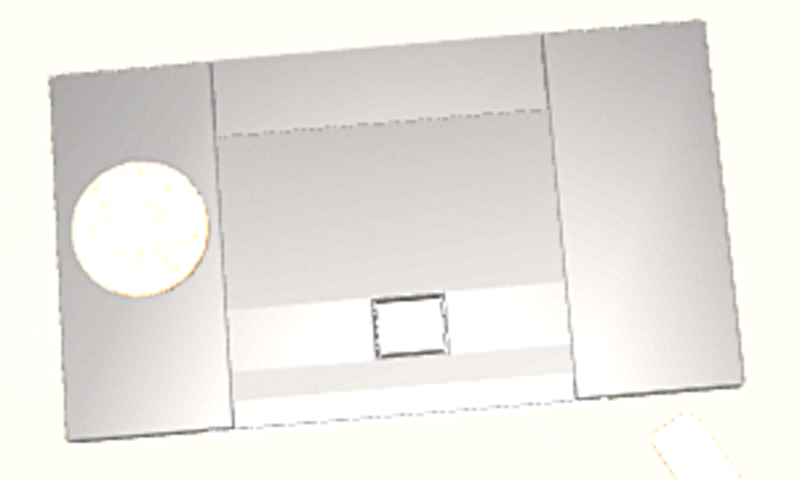

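View pics/s1c.png

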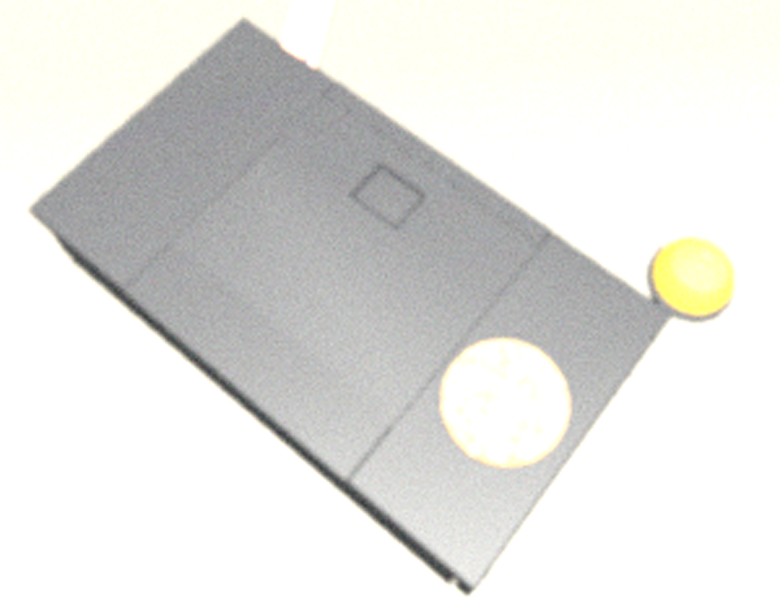

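```bash
cat >> h.py <<'E'
from scipy.spatial.transform import Rotation as R
def plan(p,yaw=4.3):
    """distance from current TCP to tip target p, units of 40mm; turn needed"""
    st=r.get_state(); M=R.from_quat(st['eef_rot']); m=M.as_matrix()
    y=np.radians(yaw); best=None
    for sg in(1,-1):
        yy=sg*np.array([-np.sin(y),np.cos(y),0]); xx=np.array([0,0,-1.]); zz=np.cross(xx,yy)
        W=np.stack([xx,yy,zz],1); rv=(R.from_matrix(W)*M.inv()).as_rotvec()
        if best is None or np.linalg.norm(rv)<np.linalg.norm(best): best=rv
    tcp=np.array(p)+[0,0,.025]
    print('tool_pos',st['tool_pos'].round(4),'tip',(st['tool_pos']+m[:,0]*.025).round(4),'F',st['contact_force'].round(2),'t',st['clock'],'open',round(st['opening'],2))
    print('turn',best.round(4),'shift40',((tcp-st['tool_pos'])/.04).round(3))
E
python3 - <<'E'
from h import *
s=load('s1');t=load('t1')
print(ray(s,319.2,215.4,.099),ray(t,303.4,192.2,.099))
y=np.radians(4.3);Rz=np.array([[np.cos(y),-np.sin(y)],[np.sin(y),np.cos(y)]])
c=np.array([.6874,.0636])
for n,q in dict(pad=(.613,.0488),bell=(.4464,.2755),st=(.4826,-.1877)).items(): print(n,Rz.T@(np.array(q)-c))
plan([.613,.049,.18])
E
```

```text
[0.615981   0.05303962 0.099     ] [0.61318965 0.0496191  0.099     ]
pad [-0.07530026 -0.00917992]
bell [-0.22443362  0.2293734 ]
st [-0.22306567 -0.23523698]
tool_pos [0.2281 0.5814 0.263 ] tip [0.2281 0.5813 0.238 ] F [ 0.12 -0.18  0.51] t 0.1 open 1.0
turn [ 1.600e-03 -1.000e-04  4.487e-01] shift40 [  9.623 -13.309  -1.45 ]
```

>>> play_rows --targets '[[[0,0,0.1],[0.7,-0.98,0],255],[[0,0,0.1],[0.7,-0.98,0],255],[[0,0,0.1],[0.7,-0.98,0],255],[[0,0,0.1],[0.7,-0.98,0],255],[[0,0,0.05],[0.7,-0.98,0],255]]' --newtons 10

```text
clock: 0.6
tool_pos: [0.369, 0.384, 0.2635]
eef_rot: [-0.028, 0.707, 0.028, 0.706]
contact_force: [0.8, 0.2, 0.2]
opening: 0.573
```

>>> play_rows --targets '[[[0,0,0],[0.7,-0.98,0],255],[[0,0,0],[0.7,-0.98,0],255],[[0,0,0],[0.7,-0.98,0],255],[[0,0,0],[0.7,-0.98,0],255],[[0,0,0],[0.7,-0.98,0],255]]'

```text
clock: 1.1
tool_pos: [0.5089, 0.1879, 0.2635]
eef_rot: [-0.027, 0.707, 0.027, 0.706]
contact_force: [0.4, 1.0, -0.3]
opening: 0.116
```

```bash
python3 - <<'E'
from h import *
plan([.613,.049,.18])
E
```

```text
tool_pos [0.5089 0.1879 0.2635] tip [0.5089 0.1879 0.2385] F [ 0.37  0.99 -0.33] t 1.1 open 0.12
turn [ 0.0002 -0.0005 -0.0012] shift40 [ 2.601 -3.473 -1.463]
```

>>> play_rows --targets '[[[0,0,0],[0.7,-0.6,0],255],[[0,0,0],[0.7,-0.6,-0.6],255],[[0,0,0],[0.7,-0.5,-0.7],255],[[0,0,0],[0.4,-0.4,-0.9],255],[[0,0,0],[0,0,-0.9],255]]'

```text
clock: 1.6
tool_pos: [0.6109, 0.1013, 0.138]
eef_rot: [-0.026, 0.706, 0.024, 0.708]
contact_force: [-0.1, 0.2, -1.1]
opening: 0.005
```

>>> play_rows --targets '[[[0,0,0],[0,0,0],255],[[0,0,0],[0,0,0],255]]'

```text
clock: 1.8
tool_pos: [0.6076, 0.1065, 0.1398]
eef_rot: [-0.027, 0.707, 0.027, 0.706]
contact_force: [0.1, -0.6, 0.4]
opening: 0.007
```

```bash
python3 - <<'E'
from h import *
plan([.609,.103,.099])
snap('wrist','w1.png')
E
```

```text
tool_pos [0.6076 0.1065 0.1398] tip [0.6076 0.1065 0.1148] F [ 0.09 -0.63  0.39] t 1.8 open 0.01
turn [-0.0004 -0.0016 -0.0021] shift40 [ 0.034 -0.088 -0.394]
```

View pics/w1.png

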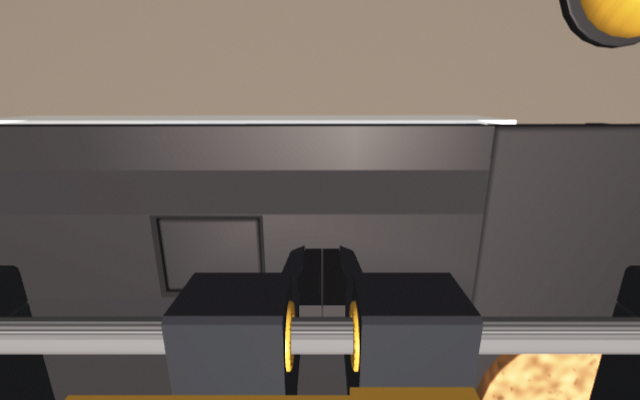

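The wrist view shows the pad at about (153–263, 215–297), to the -y side of the closed fingertips at (322,275).

```bash
python3 - <<'E'
from h import *
s=load('w1'); print(ray(s,210,256,.0975)); print(ray(s,322,275,.115)); print(ray(s,160,217,.0975),ray(s,262,295,.0975))
E
```

```text
[0.61473667 0.04975789 0.0975    ]
[0.61173887 0.10680455 0.115     ]
[0.59552429 0.02548875 0.0975    ] [0.63525397 0.07683126 0.0975    ]
```

>>> play_rows --targets '[[[0,0,0],[0,0,-0.2],255],[[0,0,0],[0,0,-0.1],255],[[0,0,0],[0,0,-0.05],255],[[0,0,0],[0,0,-0.03],255],[[0,0,0],[0,0,0],255]]'

```text
clock: 2.35
tool_pos: [0.6082, 0.1059, 0.1246]
eef_rot: [-0.027, 0.707, 0.027, 0.707]
contact_force: [-0.2, -0.1, 0.3]
opening: 0.009
```

Tips are at about 0.0996. I'll go on in 1 mm steps to feel the panel.

>>> play_rows --targets '[[[0,0,0],[0,0,-0.025],255],[[0,0,0],[0,0,0],255]]'

```text
clock: 2.55
tool_pos: [0.6083, 0.1059, 0.1245]
eef_rot: [-0.027, 0.706, 0.027, 0.707]
contact_force: [-1.3, 0.6, 5.9]
opening: 0.004
```

>>> play_rows --targets '[[[0,0,0],[0,0,-0.025],255],[[0,0,0],[0,0,0],255]]'

```text
clock: 2.75
tool_pos: [0.6083, 0.1059, 0.1245]
eef_rot: [-0.027, 0.706, 0.027, 0.707]
contact_force: [-4.0, -1.0, 12.6]
opening: 0.008
```

The panel is felt, rigid, at tool z 0.1245. Now I'll lift and move over the pad.

>>> play_rows --targets '[[[0,0,0],[0,0,0.25],255],[[0,0,0],[0.08,-0.7,0],255],[[0,0,0],[0.08,-0.7,0],255],[[0,0,0],[0,0,0],255],[[0,0,0],[0,0,0],255]]'

```text
clock: 3.25
tool_pos: [0.6149, 0.0493, 0.1328]
eef_rot: [-0.026, 0.706, 0.026, 0.707]
contact_force: [-0.2, 0.1, -0.5]
opening: 0.007
```

>>> play_rows --targets '[[[0,0,0],[0,0,-0.15],255],[[0,0,0],[0,0,-0.075],255],[[0,0,0],[0,0,0],255]]'

```text
clock: 3.55
tool_pos: [0.6141, 0.0512, 0.1229]
eef_rot: [-0.027, 0.707, 0.028, 0.706]
contact_force: [0.3, 1.0, -0.5]
opening: 0.004
```

No force 1.6 mm below the panel level, so this is the sunken pad. Pressing it.

>>> play_rows --targets '[[[0,0,0],[0,0,-0.04],255],[[0,0,0],[0,0,-0.04],255],[[0,0,0],[0,0,0],255]]'

```text
clock: 3.85
tool_pos: [0.6144, 0.0509, 0.1208]
eef_rot: [-0.027, 0.707, 0.028, 0.707]
contact_force: [-1.5, 0.9, 4.0]
opening: 0.007
```

>>> play_rows --targets '[[[0,0,0],[0,0,-0.04],255],[[0,0,0],[0,0,-0.04],255],[[0,0,0],[0,0,0],255]]'

```text
clock: 4.15
tool_pos: [0.6144, 0.0509, 0.1176]
eef_rot: [-0.027, 0.707, 0.028, 0.707]
contact_force: [-1.4, 1.9, 5.7]
opening: 0.007
```

>>> play_rows --targets '[[[0,0,0],[0,0,-0.04],255],[[0,0,0],[0,0,-0.02],255],[[0,0,0],[0,0,0],255],[[0,0,0],[0,0,0],255]]'

```text
clock: 4.55
tool_pos: [0.6145, 0.0509, 0.1165]
eef_rot: [-0.027, 0.706, 0.027, 0.707]
contact_force: [-4.3, 1.5, 14.0]
opening: 0.006
```

```bash
python3 - <<'E'
from h import *
snap('top','t2.png');snap('wrist','w2.png')
E
```

```text
(no output)
```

View pics/t2.png

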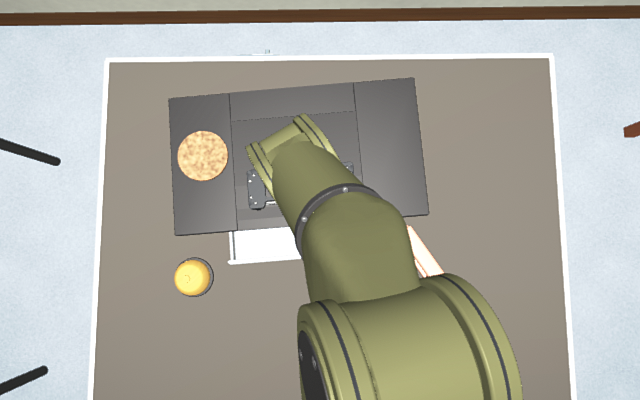

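View pics/w2.png

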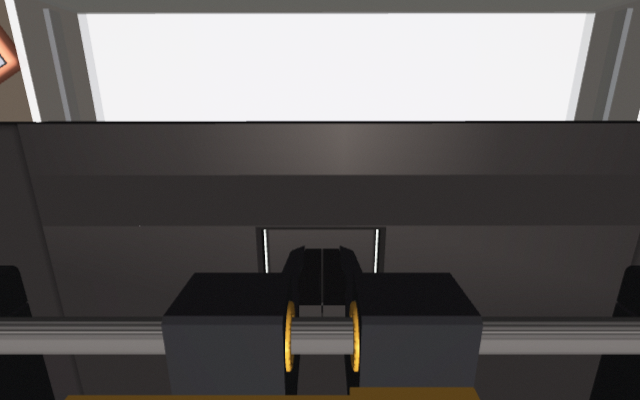

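The drawer has sprung ajar: the open white tray shows below the deck edge in both views. I'll lift, move over the gap and look before going down.

>>> play_rows --targets '[[[0,0,0],[0,0,0.6],255],[[0,0,0],[0,0,0.7],255],[[0,0,0],[-0.8,0,0.1],255],[[0,0,0],[-0.85,0,0],255],[[0,0,0],[-0.8,0,0],255]]'

```text
clock: 5.15
tool_pos: [0.5155, 0.0499, 0.171]
eef_rot: [-0.027, 0.706, 0.027, 0.707]
contact_force: [-0.1, 0.3, -0.1]
opening: 0.005
```

>>> play_rows --targets '[[[0,0,0],[0,0,0],255],[[0,0,0],[0,0,0],255]]'

```text
clock: 5.35
tool_pos: [0.5169, 0.05, 0.171]
eef_rot: [-0.027, 0.706, 0.027, 0.707]
contact_force: [0.4, 0.5, -0.2]
opening: 0.001
```

```bash
python3 - <<'E'
from h import *
snap('scene','s3.png');snap('wrist','w3.png');plan([.516,.051,.055])
E
```

```text
tool_pos [0.5183 0.0501 0.1709] tip [0.5183 0.0501 0.1459] F [ 0.39 -0.07 -0.06] t 5.45 open 0.0
turn [-0.0006  0.0022 -0.0008] shift40 [-0.057  0.022 -2.272]
```

View pics/s3.png

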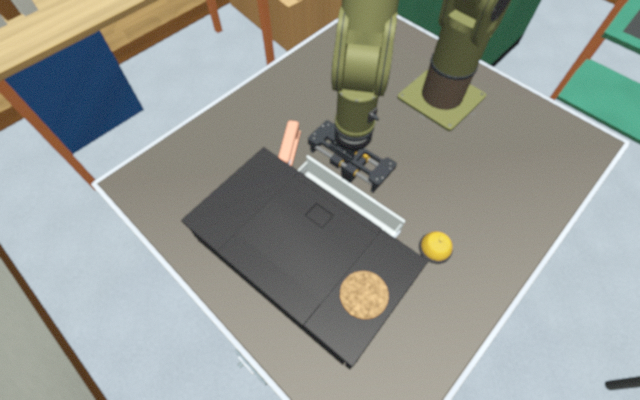

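View pics/w3.png

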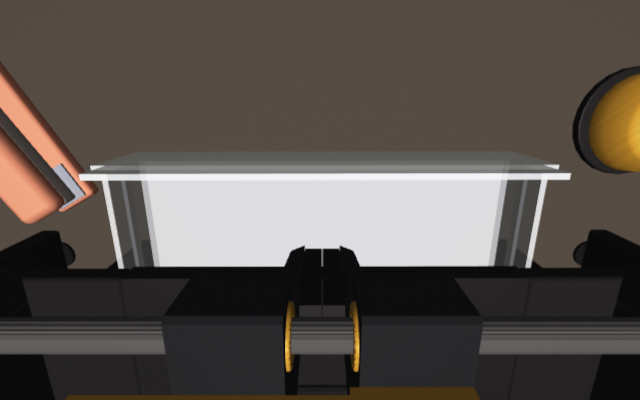

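```bash
python3 - <<'E'
from h import *
s=load('w3')
y=np.radians(4.3);Rz=np.array([[np.cos(y),-np.sin(y)],[np.sin(y),np.cos(y)]])
c=np.array([.6874,.0636])
L=lambda u,v,z:(Rz.T@(ray(s,u,v,z)[:2]-c)).round(4)
print('lip L/M/R',L(82,179,.079),L(322,179,.079),L(568,179,.079))
print('deck edge',L(200,267,.1))
for z in(.02,.05,.055): print('st',L(95,192,z),L(62,160,z),L(0,65,z),'bell',L(580,125,z))
im=cv2.imread('pics/w3.png')[40:290,0:400]; cv2.imwrite('pics/w3c.png',cv2.resize(im,(800,500),interpolation=cv2.INTER_CUBIC))
E
```

```text
lip L/M/R [-0.1958 -0.15  ] [-0.1959 -0.0008] [-0.196   0.1522]
deck edge [-0.1461 -0.0747]
st [-0.1715 -0.1829] [-0.1974 -0.2039] [-0.2667 -0.234 ] bell [-0.2244  0.1951]
st [-0.1796 -0.1629] [-0.2026 -0.1815] [-0.2643 -0.2083] bell [-0.2267  0.1735]
st [-0.181  -0.1596] [-0.2035 -0.1778] [-0.2639 -0.204 ] bell [-0.2271  0.1699]
```

View pics/w3c.png

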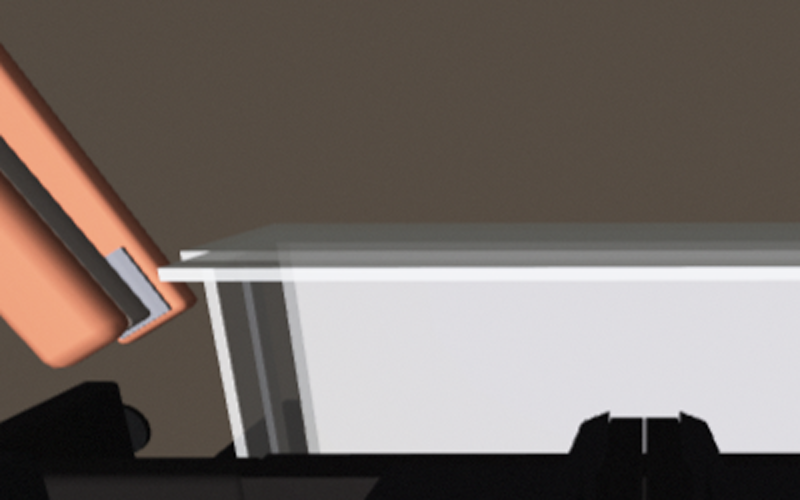

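The drawer lip is at riser x of about -196 mm (≈63 mm out), and the fingertip is centred in the gap. The stapler and bell clear the drawer's path. I'll go down behind the front.

>>> play_rows --targets '[[[0,0,0],[0,0,-0.6],255],[[0,0,0],[0,0,-0.6],255],[[0,0,0],[0,0,-0.5],255],[[0,0,0],[0,0,-0.5],255],[[0,0,0],[0,0,0],255]]'

```text
clock: 5.95
tool_pos: [0.5166, 0.0499, 0.0805]
eef_rot: [-0.027, 0.708, 0.027, 0.706]
contact_force: [-1.0, -0.5, -0.1]
opening: 0.003
```

>>> play_rows --targets '[[[0,0,0],[-0.25,-0.02,0],255],[[0,0,0],[-0.15,-0.01,0],255],[[0,0,0],[-0.15,-0.01,0],255],[[0,0,0],[-0.15,-0.01,0],255],[[0,0,0],[-0.15,-0.01,0],255]]'

```text
clock: 6.45
tool_pos: [0.4831, 0.0474, 0.0833]
eef_rot: [-0.027, 0.706, 0.027, 0.707]
contact_force: [1.6, 0.0, 0.4]
opening: 0.005
```

>>> play_rows --targets '[[[0,0,0],[-0.2,-0.015,0],255],[[0,0,0],[-0.2,-0.015,0],255],[[0,0,0],[-0.2,-0.015,0],255],[[0,0,0],[-0.2,-0.015,0],255],[[0,0,0],[-0.1,-0.01,0],255]]'

```text
clock: 6.95
tool_pos: [0.4452, 0.0446, 0.0827]
eef_rot: [-0.027, 0.707, 0.027, 0.706]
contact_force: [1.7, 0.1, 0.9]
opening: 0.003
```

>>> play_rows --targets '[[[0,0,0],[-0.1,-0.01,0],255],[[0,0,0],[-0.05,0,0],255],[[0,0,0],[0,0,0],255]]'

```text
clock: 7.25
tool_pos: [0.4399, 0.0442, 0.0826]
eef_rot: [-0.027, 0.707, 0.027, 0.706]
contact_force: [0.2, -0.2, 0.6]
opening: 0.006
```

>>> play_rows --targets '[[[0,0,0],[-0.08,-0.005,0],255],[[0,0,0],[-0.05,-0.005,0],255],[[0,0,0],[0,0,0],255]]'

```text
clock: 7.55
tool_pos: [0.4369, 0.044, 0.0827]
eef_rot: [-0.027, 0.706, 0.027, 0.708]
contact_force: [3.8, -1.0, -2.6]
opening: 0.007
```

>>> play_rows --targets '[[[0,0,0],[-0.05,-0.005,0],255],[[0,0,0],[-0.05,-0.005,0],255],[[0,0,0],[0,0,0],255]]'

```text
clock: 7.85
tool_pos: [0.4367, 0.044, 0.0828]
eef_rot: [-0.026, 0.703, 0.027, 0.71]
contact_force: [11.1, -1.7, -6.2]
opening: 0.003
```

It's at the stop: the force rises to 11 N with no further motion. I'll back off behind the lip, then lift straight out.

>>> play_rows --targets '[[[0,0,0],[0.25,0.02,0],255],[[0,0,0],[0.3,0.02,0],255],[[0,0,0],[0,0,0],255],[[0,0,0],[0,0,0.5],255],[[0,0,0],[0,0,0.8],255]]'

```text
clock: 8.35
tool_pos: [0.4506, 0.0448, 0.1339]
eef_rot: [-0.028, 0.709, 0.027, 0.704]
contact_force: [0.5, -0.0, -0.5]
opening: 0.011
```

>>> play_rows --targets '[[[0,0,0],[0,0,0.9],255],[[0,0,0],[0,0,0.9],255],[[0,0,0],[0,0,0.9],255],[[0,0,0],[0,0,0],255],[[0,0,0],[0,0,0],255]]'

```text
clock: 8.85
tool_pos: [0.4523, 0.0446, 0.2427]
eef_rot: [-0.027, 0.707, 0.027, 0.706]
contact_force: [0.4, 0.5, 0.2]
opening: 0.007
```

```bash
python3 - <<'E'
from h import *
snap('scene','s4.png');snap('wrist','w4.png');snap('top','t4.png');plan([.516,.051,.055])
E
```

```text
tool_pos [0.452  0.0447 0.2414] tip [0.4519 0.0447 0.2164] F [-0.6  -0.48  0.31] t 9.0 open 0.0
turn [ 0.0009 -0.0035 -0.0015] shift40 [ 1.599  0.157 -4.035]
```

View pics/s4.png

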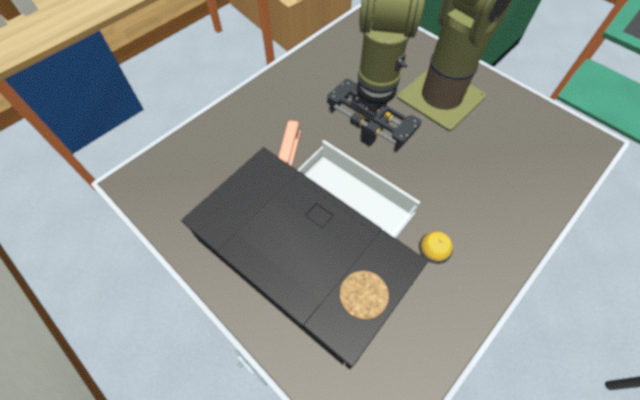

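View pics/w4.png

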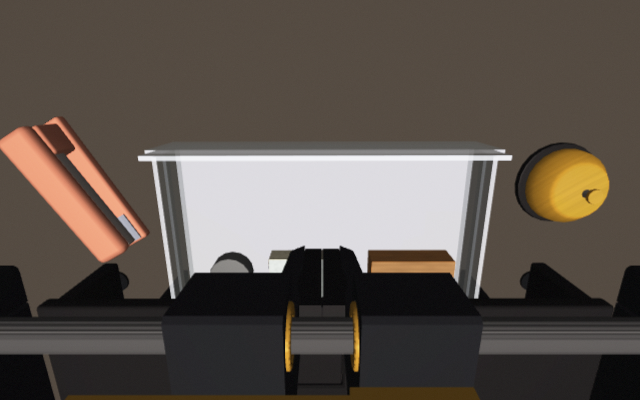

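View pics/t4.png

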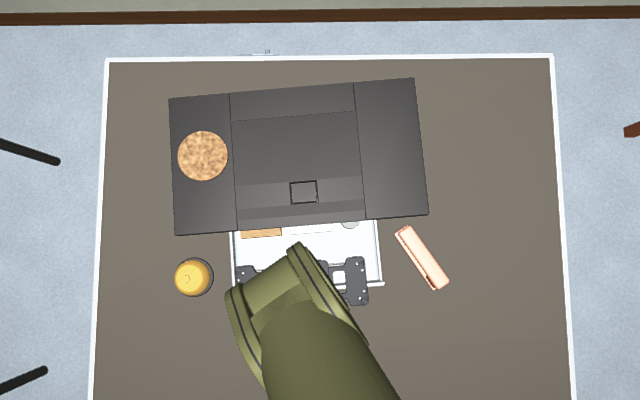

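```bash
python3 - <<'E'
from h import *
s=load('w4')
y=np.radians(4.3);Rz=np.array([[np.cos(y),-np.sin(y)],[np.sin(y),np.cos(y)]])
c=np.array([.6874,.0636])
for u in(160,325,490): print((Rz.T@(ray(s,u,159,.079)[:2]-c)).round(4))
a=cv2.imread('pics/t1.png');b=cv2.imread('pics/t4.png')
for n,(x0,y0,x1,y1) in dict(bell=(165,250,222,305),st=(388,220,455,298),cork=(170,125,235,190)).items():
  d=cv2.phaseCorrelate(np.float32(cv2.cvtColor(a[y0:y1,x0:x1],6)),np.float32(cv2.cvtColor(b[y0:y1,x0:x1],6)));print(n,d)
E
```

```text
[-0.263  -0.1337]
[-0.2631  0.0009]
[-0.2633  0.1354]
bell ((0.02774872588629762, -0.037195793462757365), 0.9595165778530969)
st ((-0.09140657840699618, -0.04967686586996223), 0.9572904143068526)
cork ((0.001406156910071843, -0.004711423883108523), 0.9947208185438756)
```

The lip is at riser x -263 mm, so the drawer is 130 mm out and at its stop. The bell, stapler and cork haven't moved, so I'm handing in.

```bash
python3 -c "
from h import *
print(r.finish_job())"
```

```text
the job is handed in; nothing more can be done
None
```

The drawer is open at its stop, and I handed the job in at about 9 s with the fingertips raised clear of everything.

- **Finding the pad:** I felt the rigid panel about 55 mm to the +y side of the pad, then moved to the pad and felt it sunken below the panel.
- **Release:** I pressed the pad fully home, about 6 mm down. It gave at 4–6 N and bottomed at about 14 N. The drawer sprang out to about 63 mm.
- **Drawing it out:** I put the closed fingertips behind the drawer's front and drew it out until the force rose to 11 N with no further motion. Then I backed off and lifted straight out.

In the last pictures the drawer's lip is 263 mm in front of the riser's centre, which puts the drawer about 130 mm out. The stapler, bell and cork tile each shifted by less than 0.1 pixel in the top view. None of these checks failed. The two camera estimates of the pad's position differed by about 4 mm; the wrist camera's close view agreed with the top camera to about 2 mm.

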